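Slide the tray divider to make room for the spatula

ROBOT

A 6-joint arm with a two-finger parallel gripper is mounted at the origin on a cart in front of the work surface, level with it; the furniture and walls round the work are solid. World frame = base frame: x ahead of the robot, y to its left, z up, the work surface at z = 0. Lengths are in mm, angles in rad, forces in N, time in s.
With the tool pointing down it reaches from about 350 to 950 mm from the base axis. Payload 17.4 kg.
Tool frame: the origin (TCP) lies on the front face of the gripper's body, between the roots of the fingers; the fingertips stand 84 mm ahead of it and the grasp point (between the pads) lies 65 mm ahead of it; y points along the fingers, x is the direction in which the jaws open and shut, and the axes are right-handed (so a half turn about y gives the same grasp; the last joint's range is limited). The gripper opens to 93 mm and grips with 3 to 60 N. Pads are 15 mm wide; open, the fingers measure 128 mm over their backs; the gripper's body (75 mm by 188 mm) begins 65 mm behind the grasp point.
Start: joints at [-1.281, 0.116, 1.442, -0, 1.584, -0.038], TCP at [217.315, -639.068, 302.746] pointing down, gripper open.
Joint ranges: [-2.83, 2.83], [-0.83, 2.19], [0.07, 2.5], [-1.14, 4.28], [0.01, 3], [-2.97, 2.97]. Speed limits (rad/s): [1.89, 1.89, 2.22, 3.14, 3.14, 3.14].

INTERFACE

Orientations are given as [roll, pitch, yaw] about the fixed x, y, z axes, in that order (R = Rz(yaw) Ry(pitch) Rx(roll)).
In Python, from station import ctrl gives the robot as it stands.
- The arm moves only by the tool servo_tool, never from a script. Its argument "targets" is a list of rows, each a list of 3 entries, a list of its own where there are three numbers: the shift along the tool's x, y, z in m, then the turn, a rotation vector about the tool's x, y, z in degrees, then the opening, from -1 (shut) to 1 (fully open), so that 0 is half open. In form: [[[x, y, z], [rx, ry, rz], grip], ...]. A call has exactly 10 rows; each row shifts and turns the pose as measured when the row begins, along the tool's axes as they then stand; what a row does not reach is not made up. A row lasts 1/10 s, in which the tool goes at most 50 mm and 8.59 degrees, less where a joint would pass 70% of its speed; a pose out of reach is approached as far as the arm can. A call is refused whole if a number of a shift passes 0.05 or a number of a turn 8.59, either way. A call with a gripper value outside its range is refused whole. The fingers move at their own pace and stop on an object; the grip force is fixed at half the most. Time passes only in rows, so rows that do not move let the fingers close, or fill a call up. It gives the time, the measured TCP pose, the force and the opening at its end, in the units of the state.
- ctrl.observe(): the state, without advancing time (a new reading comes with each control period).
- ctrl.capture(name): name is "side" or "top"; returns a dict with "color" (420x560x3 uint8, blue, green, red), "intrinsics" (3x3 intrinsics, pixels), "k1" (the pictures are not rectified: a ray, as slopes to the right and down, at radius r is drawn at 1 + k1 r^2 times it, then the intrinsics apply), "rvec" (rotation vector, rad) and "tvec" (3), from world to camera coordinates, as OpenCV has them. Camera axes: x right, y down, z forward; pixel columns grow to the right and rows downward; lengths in mm; the calibration is good to about 2 mm. A picture is of the moment at which its call begins. There is no depth.
- ctrl.job_done(): hands the job in, once; it reports no verdict.
The state is a dict: "time": time; "joints": joint angles; "qvel": joint speeds; "effort": joint torques, N m; "eef_pos": TCP position; "orientation": TCP orientation; "wrist_force": force on the tool from outside, world axes, zero at the start; "wrist_torque": the same for the moment, N m; "gripper_width": finger opening in mm.
Only numpy, scipy, OpenCV 4.12 (cv2) and the standard library are available. Lean on these libraries where they do the work, as an engineer would, in place of code of your own. Each camera call takes 0.05 s, during which the arm holds its last target.

TASK

The spatula is too long for the instrument tray as it is divided now. Slide the tray's divider towards the two brass weights, without touching them with it, until the empty side is long enough, then gently lay the spatula flat on the floor of that side, lengthwise in the tray. The weights stay standing in their short side.

Things in the scene. Friction and masses are not known exactly. Their poses are not given: they have to be found in the camera images.
- tray: Low open grey plastic tray, fixed to the worktop. Inside it is 330 mm long (its own y) and 100 mm wide (its own x); floor 3 mm thick, walls 4 mm thick, rim 30 mm above the worktop. Origin: centre of its underside, on the worktop; z up. The brass weights stand at its +y end; the -y side of the divider is the empty side.
- divider (a joint): Position in m of the divider along the tray's own y, from the middle of the tray: 0 in the middle, growing towards the +y end where the weights stand; travel -0.075 to 0.115. At value q the empty side is 162 mm + q long inside and the weights' side 162 mm - q. It slides along the rims with about 1.5 N of friction and stays where it is left.
- divider_grip (a point): Centre of the upright black tab on top of the 6 mm aluminium divider plate: tab 14 mm thick (along the tray's y), 40 mm wide (along the tray's x), 30 mm tall, from 36 to 66 mm above the worktop; this point 52 mm above the worktop. Axes as the tray's. The plate below it spans the whole width of the tray down to 4 mm above the worktop.
- spatula_mid (a point): Micro spatula lying flat on the worktop: thin steel strip 185 mm long, 12 mm wide, 2 mm thick, with a green grip on its middle, 70 mm long, 10 mm wide, 9 mm high, weighing about 30 g. This point: centre of the green grip, half-way up (4.5 mm above its underside), 3 mm from the middle of the whole length. Its y runs along the spatula, x across it, z up. Near it lie other long tools, tweezers and a pen, that are not wanted.
- weight_large: Brass balance weight with a ball knob, 18 mm across and 27 mm high, standing on the floor of the tray near its +y end, its centre 20 to 30 mm from the end wall. Origin: centre of its underside; z up.
- weight_small: Brass balance weight of the same shape, 14 mm across and 21 mm high, standing beside the larger one, its centre 20 to 30 mm from the end wall. Origin: centre of its underside; z up.

How it is judged:
By the outcome, as a careful person would: the job done as asked, in the order asked, and still so for the second after the job is handed in, with the robot touching nothing.
It also fails if it takes over 58 s, if anything falls off the work surface, if the arm or the gripper's body presses on something with over 40 N, if the wrist force passes 120 N, or if a joint passes its speed limit or range.

## Working session

There is one attempt and no reset: what is moved stays moved. The work goes in short steps, Python scripts to look and compute and a tool call to move; the robot and the scene stay as the last step left them, time stands still between calls to the robot, and variables do not carry over. Pictures are saved under pics/ and viewed, and the job is handed in when it is done.

Besides the shell and the picture viewer there is one more tool, called after "Emit:" as a command line: name --argument value ..., lists and objects as JSON in quotes. servo_tool: Moves the arm, as the interface text tells. Its arguments: {"type":"object","properties":{"targets":{"type":"array","items":{"type":"array"}}},"required":["targets"]}

```bash
mkdir -p pics; ls; python3 - <<'E'
from station import ctrl
import cv2
s=ctrl.observe(); print(s)
for n in("top","side"):
    c=ctrl.capture(n); cv2.imwrite(f"pics/{n}0.png",c["color"]); print(n,c["intrinsics"],c["k1"],c["rvec"],c["tvec"])
E
```

```text
pics
{'time': 0.0, 'joints': array([-1.28080665e+00,  1.16478313e-01,  1.44226821e+00,  3.75674614e-05,
        1.58402222e+00, -3.78154556e-02]), 'qvel': array([ 0.0007849 , -0.00116014,  0.00073067,  0.00218926,  0.00156302,
       -0.00070838]), 'effort': array([-3.13613955e-04, -7.21269464e+01, -6.22609949e+01,  7.79772783e-02,
        2.38414819e-02, -1.32029681e-04]), 'eef_pos': array([ 217.28357437, -638.95084771,  302.00847545]), 'orientation': array([-1.57071433e+00,  1.17382659e-03, -1.24299067e+00]), 'wrist_force': array([ 0.49074749, -0.40724333, -0.22499826]), 'wrist_torque': array([-0.02883214,  0.02800052, -0.00131222]), 'gripper_width': 92.65621139876605}
top [[523.01112002   0.         280.77407576]
 [  0.         523.01112002 209.54367575]
 [  0.           0.           1.        ]] -0.1602150871423725 [ 2.15644316 -2.18256765  0.12137517] [  14.5198437   480.96660089 1365.1642709 ]
side [[540.17743898   0.         275.21726223]
 [  0.         540.17743898 219.16131924]
 [  0.           0.           1.        ]] 0.002143194578646596 [ 2.55110914  0.55179917 -0.1630071 ] [-466.52951146 -143.03031421 1448.61761809]
```

View pics/top0.png

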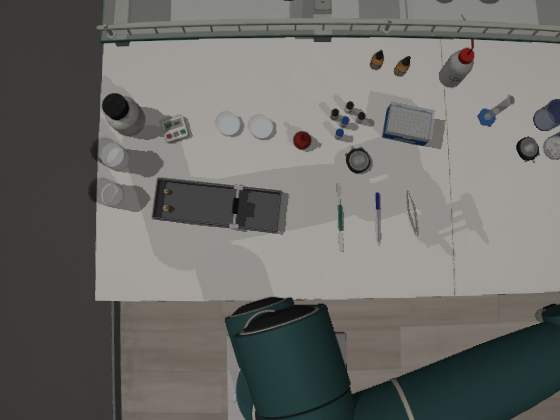

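View pics/side0.png

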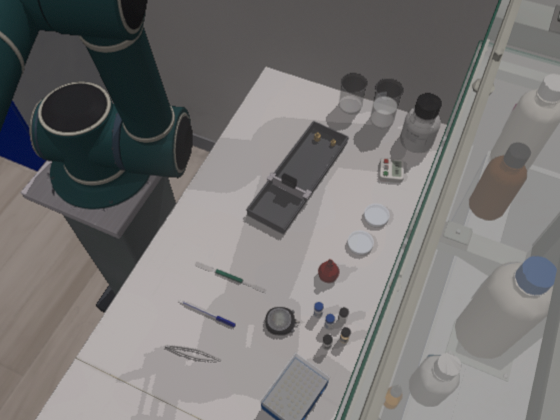

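```bash
cat > h.py <<'E'
import numpy as np, cv2
from station import ctrl
class Cam:
    def __init__(s,n):
        c=ctrl.capture(n); s.im=c["color"]; s.K=np.array(c["intrinsics"]); s.k1=c["k1"]
        s.R=cv2.Rodrigues(np.array(c["rvec"]))[0]; s.t=np.array(c["tvec"]).ravel()
        s.D=np.array([s.k1,0,0,0,0.]); s.rvec=np.array(c["rvec"]); 
    def ray(s,uv):
        n=cv2.undistortPoints(np.array(uv,float).reshape(-1,1,2),s.K,s.D).reshape(-1,2)
        d=np.c_[n,np.ones(len(n))]@s.R
        return -s.R.T@s.t, d
    def plane(s,uv,z):
        o,d=s.ray(uv); return o+d*((z-o[2])/d[:,2])[:,None]
    def proj(s,P):
        return cv2.projectPoints(np.array(P,float).reshape(-1,3),s.rvec,s.t,s.K,s.D)[0].reshape(-1,2)
def tri(a,ua,b,ub):
    o1,d1=a.ray(ua);o2,d2=b.ray(ub);out=[]
    for x,y in zip(d1,d2):
        A=np.c_[x,-y]; l=np.linalg.lstsq(A,o2-o1,rcond=None)[0]
        p,q=o1+l[0]*x,o2+l[1]*y; out.append(np.r_[(p+q)/2,np.linalg.norm(p-q)])
    return np.array(out)
def crop(im,x0,y0,x1,y1,f,name):
    c=cv2.resize(im[y0:y1,x0:x1],None,fx=f,fy=f,interpolation=cv2.INTER_CUBIC)
    c=cv2.convertScaleAbs(c,alpha=1.6,beta=15); cv2.imwrite("pics/"+name,c)
def green(c,box):
    x0,y0,x1,y1=box; h=cv2.cvtColor(c.im,cv2.COLOR_BGR2HSV)
    m=cv2.inRange(h,(60,90,30),(95,255,200)); k=np.zeros_like(m);k[y0:y1,x0:x1]=m[y0:y1,x0:x1]
    n,l,st,ce=cv2.connectedComponentsWithStats(k); i=1+np.argmax(st[1:,4])
    ys,xs=np.where(l==i); return np.c_[xs,ys].astype(float)
E
python3 - <<'E'
from h import *
T=Cam("top");S=Cam("side")
crop(T.im,145,165,305,245,5,"t_tray.png"); crop(S.im,235,110,365,240,4,"s_tray.png")
crop(T.im,310,170,430,260,6,"t_spat.png")
gt=green(T,(320,170,360,270)); gs=green(S,(190,250,270,300))
print(len(gt),gt.mean(0),gt.min(0),gt.max(0),len(gs),gs.mean(0),gs.min(0),gs.max(0))
print(T.plane([gt.mean(0)],6),S.plane([gs.mean(0)],6),tri(T,[gt.mean(0)],S,[gs.mean(0)]))
P=T.plane(gt,6)[:,:2]; w,v=np.linalg.eigh(np.cov(P.T)); print(w,v[:,1],np.degrees(np.arctan2(v[1,1],v[0,1])))
P=S.plane(gs,6)[:,:2]; w,v=np.linalg.eigh(np.cov(P.T)); print(w,v[:,1],np.degrees(np.arctan2(v[1,1],v[0,1])))
E
```

```text
68 [339.94117647 217.69117647] [339. 205.] [341. 230.] 52 [228.23076923 275.25      ] [217. 270.] [241. 280.]
[[ 459.18909625 -150.82053797    6.        ]] [[ 459.12937026 -149.05027322    6.        ]] [[ 459.38838878 -150.23879813    8.31044361    1.01451595]]
[  4.34763682 352.38443582] [-0.99999757 -0.00220305] -179.87377421715442
[  2.13284463 359.43538652] [-0.99956837 -0.02937796] -178.31652476288025
```

View pics/t_tray.png

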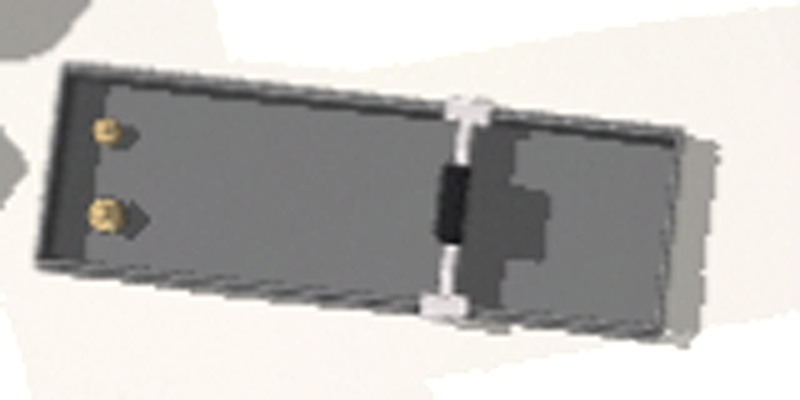

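View pics/s_tray.png

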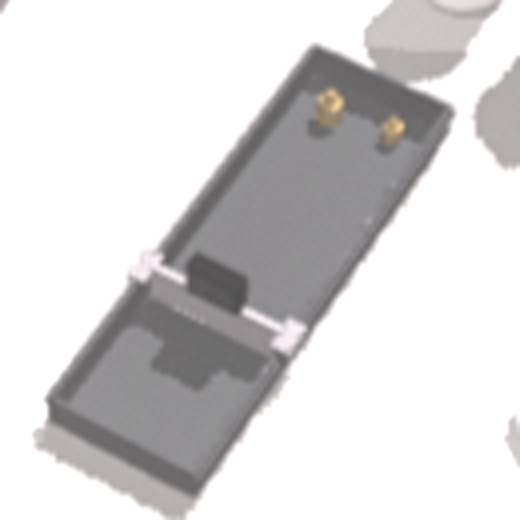

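View pics/t_spat.png

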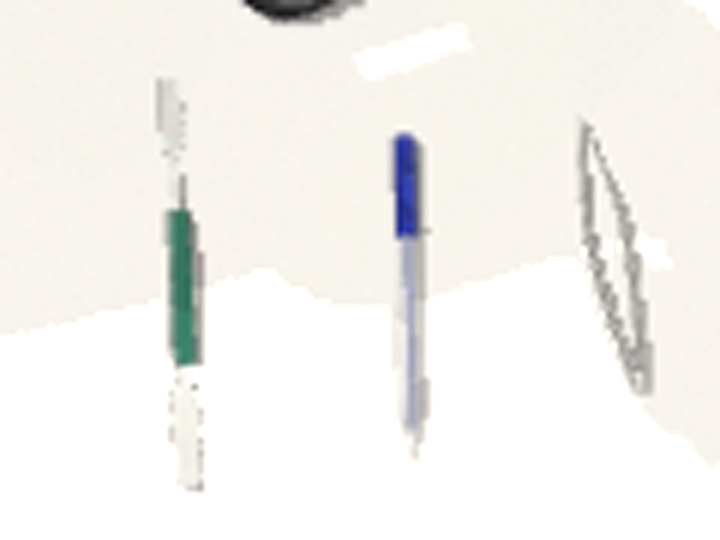

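```bash
python3 - <<'E'
from h import *
T=Cam("top");S=Cam("side")
c=lambda L:[(x/5+145-.4,y/5+165-.4) for x,y in L]
cor=T.plane(c([(65,62),(683,130),(660,338),(38,268)]),30); print(cor, cor.mean(0))
for i in range(4): print(np.linalg.norm(cor[i]-cor[(i+1)%4]), np.degrees(np.arctan2(*(cor[(i+1)%4]-cor[i])[[1,0]])))
sc=S.plane([(x/4+235-.4,y/4+110-.4) for x,y in [(453,110),(198,487),(49,403),(316,46)]],30);print(sc,sc.mean(0))
# tab top: dark
print("tab top",T.plane(c([(453,205)]),66), "divider clips",T.plane(c([(467,109),(444,306)]),34))
print("tab side", S.plane([(228/4+235-.4,265/4+110-.4)],66))
print("weights small, large", T.plane(c([(106,131)]),20),T.plane(c([(105,216)]),26))
print("weights s side", S.plane([(392/4+235-.4,128/4+110-.4)],14),S.plane([(329/4+235-.4,105/4+110-.4)],18))
e=T.plane([(338.2,183.2),(341.8,251.3)],2);print(e,np.linalg.norm(e[0]-e[1]),e.mean(0),np.degrees(np.arctan2(*(e[0]-e[1])[[1,0]])))
E
```

```text
[[572.59720146 339.12296116  30.        ]
 [531.30952473   6.99840459  30.        ]
 [420.6371468   20.51015981  30.        ]
 [461.43733974 352.16150338  30.        ]] [496.49530318 179.69825724  30.        ]
334.6810322140348 -97.08630346226415
111.49413780467303 173.03932772979866
334.1515665608404 82.98663539033264
111.92193011578304 -6.689963399810721
[[573.54119699 338.61643086  30.        ]
 [536.07003667   1.29821275  30.        ]
 [427.63525823  18.01053616  30.        ]
 [467.91150251 353.05020042  30.        ]] [501.2894986  177.74384505  30.        ]
tab top [[488.43509967 126.67121294  66.        ]] divider clips [[543.39541046 121.69747799  34.        ]
 [438.57251363 134.2113593   34.        ]]
tab side [[496.39954738 135.50162682  66.        ]]
weights small, large [[536.21181239 318.32709334  20.        ]] [[489.3786735  316.99308212  26.        ]]
weights s side [[538.22915433 320.08706086  14.        ]] [[492.65931165 317.99333683  18.        ]]
[[ 553.99987752 -148.88772082    2.        ]
 [ 368.65902622 -154.27622629    2.        ]] 185.4191660837592 [ 461.32945187 -151.58197356    2.        ] 1.665319191859722
```

```bash
cat > g.py <<'E'
# usage: python3 g.py x y z(fingertip z) yawdeg  -> remaining tool-frame shift (mm) and turn
import sys; from h import *
from scipy.spatial.transform import Rotation as Ro
s=ctrl.observe(); p=s["eef_pos"]; R=Ro.from_euler("xyz",s["orientation"])
x,y,z,yw=map(float,sys.argv[1:5])
G=Ro.from_euler("xyz",[-np.pi/2,0,np.radians(yw)])
print("t %.2f pos"%s["time"],p.round(1),"yaw %.1f"%np.degrees(s["orientation"][2]),"tipz %.1f"%(p[2]-84),"w %.1f"%s["gripper_width"],"F",s["wrist_force"].round(1))
print("shift tool mm",R.inv().apply(np.array([x,y,z+84])-p).round(1),"turn deg",np.degrees((R.inv()*G).as_rotvec()).round(1))
print("shift in goal frame",G.inv().apply(np.array([x,y,z+84])-p).round(1))
E
python3 g.py 490 128 100 -97
```

```text
t 0.30 pos [ 217.3 -639.   302.5] yaw -71.2 tipz 218.5 w 93.2 F [-0.3 -0.2 -0. ]
shift tool mm [-638.4  118.8  505.1] turn deg [ 0.  25.8 -0. ]
shift in goal frame [-794.6  118.5  177.2]
```

Emit:
servo_tool --targets '[[[-0.02,0,0.016],[0,6.5,0],1],[[-0.03,0,0.02],[0,6.5,0],1],[[-0.035,0,0.018],[0,6.5,0],1],[[-0.04,0,0.013],[0,6.3,0],1],[[-0.044,0,0.01],[0,0,0],1],[[-0.044,0,0.01],[0,0,0],1],[[-0.044,0,0.01],[0,0,0],1],[[-0.044,0,0.01],[0,0,0],1],[[-0.044,0,0.01],[0,0,0],1],[[-0.044,0,0.01],[0,0,0],1]]'

```text
time: 1.3
eef_pos: [365.8, -241.8, 300.8]
orientation: [-1.571, 0.002, -1.72]
wrist_force: [0.7, -0.3, -0.1]
gripper_width: 93.0
```

```bash
python3 g.py 490 128 100 -97
```

```text
t 1.30 pos [ 365.8 -241.8  300.8] yaw -98.6 tipz 216.8 w 93.0 F [ 0.7 -0.3 -0.1]
shift tool mm [-384.   117.3   67.7] turn deg [-0.  -1.6 -0.1]
shift in goal frame [-382.2  116.8   78.2]
```

Emit:
servo_tool --targets '[[[-0.042,0,0.008],[0,-1.6,0],0.2],[[-0.044,0,0.009],[0,0,0],0.2],[[-0.044,0,0.009],[0,0,0],0.2],[[-0.044,0,0.009],[0,0,0],0.2],[[-0.044,0,0.009],[0,0,0],0.2],[[-0.044,0,0.009],[0,0,0],0.2],[[-0.044,0,0.009],[0,0,0],0.2],[[-0.04,0.01,0.008],[0,0,0],0.2],[[-0.025,0.02,0.006],[0,0,0],0.2],[[-0.01,0.02,0.003],[0,0,0],0.2]]'

```text
time: 2.3
eef_pos: [493.4, 147.5, 254.9]
orientation: [-1.56, 0.003, -1.687]
wrist_force: [0.2, -0.0, 0.5]
gripper_width: 56.0
```

```bash
python3 g.py 490 128 42 -97; python3 -c "
from h import *
S=Cam('side');crop(S.im,180,60,380,240,4,'s1.png')"
```

```text
t 2.30 pos [493.4 147.5 254.9] yaw -96.7 tipz 170.9 w 56.0 F [ 0.2 -0.   0.5]
shift tool mm [ 20.2 128.8  -2.5] turn deg [-0.6  0.3 -0.2]
shift in goal frame [ 19.8 128.9  -1. ]
```

View pics/s1.png

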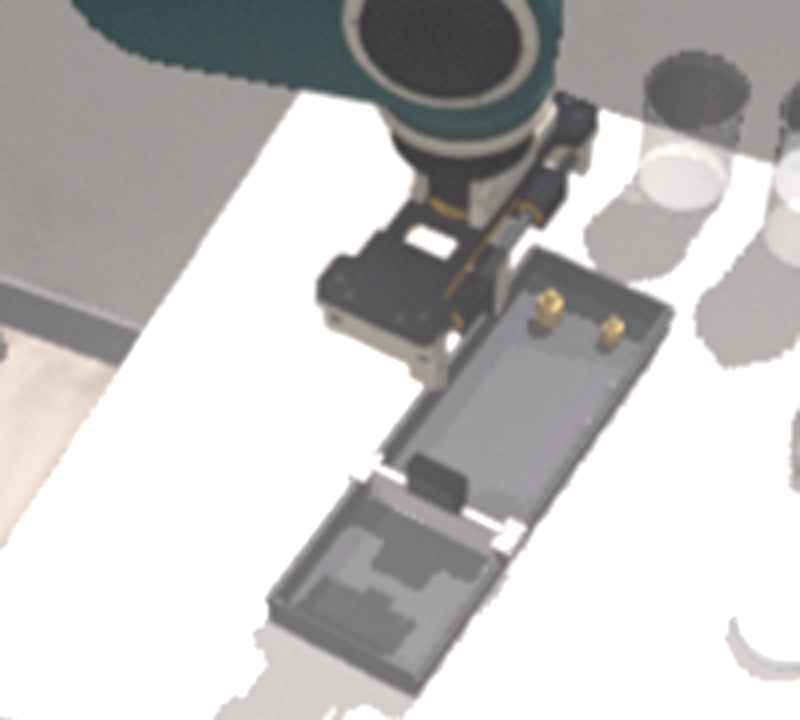

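Emit:
servo_tool --targets '[[[0.012,0.02,-0.001],[-0.6,0.3,-0.2],0.2],[[0.007,0.025,0],[0,0,0],0.2],[[0,0.025,0],[0,0,0],0.2],[[0,0.02,0],[0,0,0],0.2],[[0,0.01,0],[0,0,0],0.2],[[0,0.005,0],[0,0,0],0.2],[[0,0,0],[0,0,0],0.2],[[0,0,0],[0,0,0],0.2],[[0,0,0],[0,0,0],0.2],[[0,0,0],[0,0,0],0.2]]'

```text
time: 3.35
eef_pos: [490.1, 127.4, 147.3]
orientation: [-1.571, -0.001, -1.691]
wrist_force: [0.4, -0.5, 0.1]
gripper_width: 56.0
```

```bash
python3 g.py 490 128 42 -97; python3 -c "
from h import *
S=Cam('side');crop(S.im,180,60,380,240,4,'s2.png')"
```

```text
t 3.35 pos [490.1 127.4 147.3] yaw -96.9 tipz 63.3 w 56.0 F [ 0.4 -0.5  0.1]
shift tool mm [-0.6 21.3 -0.1] turn deg [-0.   0.1  0. ]
shift in goal frame [-0.6 21.3 -0.1]
```

View pics/s2.png

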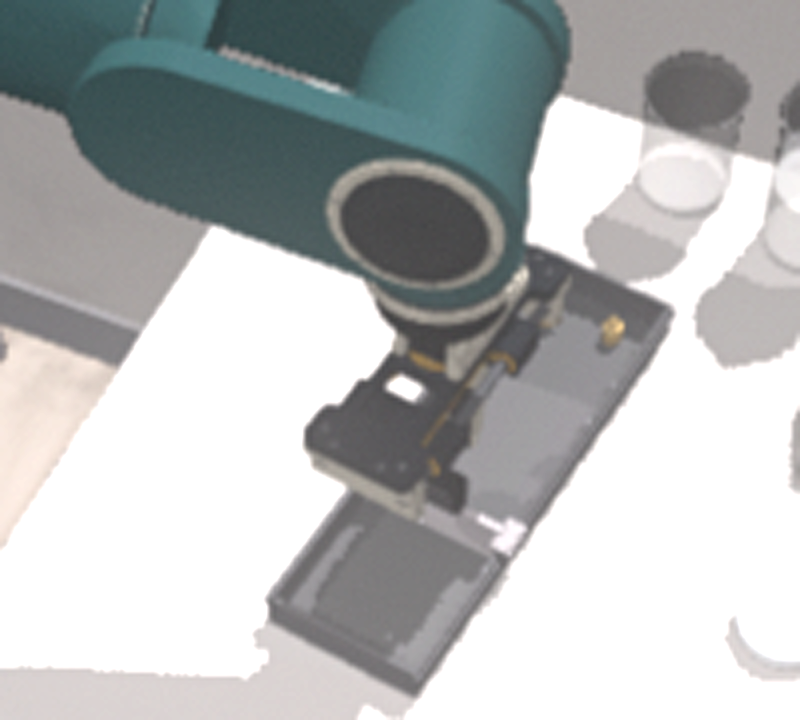

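Emit:
servo_tool --targets '[[[0,0.01,0],[0,0,0],0.2],[[0,0.008,0],[0,0,0],0.2],[[0,0.003,0],[0,0,0],0.2],[[0,0,0],[0,0,0],0],[[0,0,0],[0,0,0],-0.3],[[0,0,0],[0,0,0],-0.48],[[0,0,0],[0,0,0],-0.48],[[0,0,0],[0,0,0],-0.48],[[0,0,0],[0,0,0],-0.48],[[0,0,0],[0,0,0],-0.48]]'

```text
time: 4.4
eef_pos: [490.2, 127.5, 124.9]
orientation: [-1.57, -0.001, -1.691]
wrist_force: [0.0, -0.1, 0.3]
gripper_width: 24.1
```

```bash
python3 g.py 505 252 42 -97
```

```text
t 4.40 pos [490.2 127.5 124.9] yaw -96.9 tipz 40.9 w 24.1 F [ 0.  -0.1  0.3]
shift tool mm [-125.4   -1.2   -0.3] turn deg [-0.   0.1  0. ]
shift in goal frame [-125.4   -1.1   -0.5]
```

Emit:
servo_tool --targets '[[[-0.006,0,0],[0,0,0],-0.48],[[-0.012,0,0],[0,0,0],-0.48],[[-0.014,0,0],[0,0,0],-0.48],[[-0.015,0,0],[0,0,0],-0.48],[[-0.015,0,0],[0,0,0],-0.48],[[-0.015,0,0],[0,0,0],-0.48],[[-0.014,0,0],[0,0,0],-0.48],[[-0.012,0,0],[0,0,0],-0.48],[[-0.006,0,0],[0,0,0],-0.48],[[0,0,0],[0,0,0],-0.48]]'

```text
time: 5.4
eef_pos: [504.4, 246.9, 124.6]
orientation: [-1.57, -0.001, -1.69]
wrist_force: [-0.1, -2.1, 0.7]
gripper_width: 24.4
```

```bash
python3 g.py 505 252 42 -97;python3 -c "
from h import *
S=Cam('side');crop(S.im,180,60,380,240,4,'s3.png')"
```

```text
t 5.40 pos [504.4 246.9 124.6] yaw -96.8 tipz 40.6 w 24.4 F [-0.1 -2.1  0.7]
shift tool mm [-5.1 -1.4 -0. ] turn deg [-0.1  0.2  0.1]
shift in goal frame [-5.1 -1.4 -0. ]
```

View pics/s3.png

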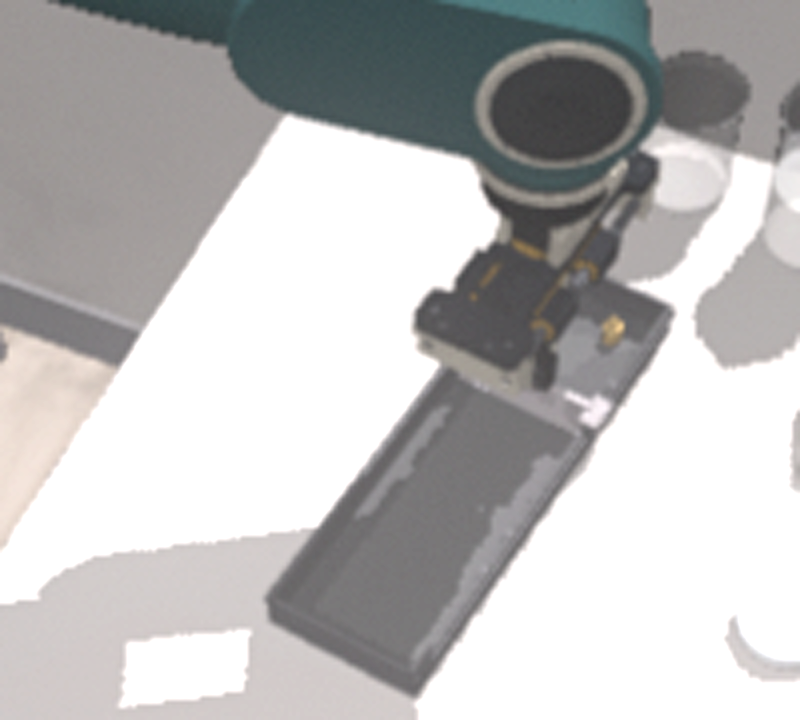

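Emit:
servo_tool --targets '[[[0.002,0,0],[0,0,0],-0.3],[[0,0,0],[0,0,0],0],[[0,0,0],[0,0,0],0],[[0,0,0],[0,0,0],0],[[0,-0.01,0],[0,0,0],0],[[0,-0.02,0],[0,0,0],0],[[0,-0.03,0],[0,0,0],0],[[0,-0.03,0],[0,0,0],0],[[0.02,-0.02,0],[0,0,0],0],[[0.03,-0.01,0],[0,-2,0],0]]'

```text
time: 6.45
eef_pos: [497.0, 193.7, 251.1]
orientation: [-1.572, -0.001, -1.654]
wrist_force: [0.4, 0.3, 0.7]
gripper_width: 46.6
```

```bash
python3 g.py 459.3 -150.2 60 -88.3
```

```text
t 6.45 pos [497.  193.7 251.1] yaw -94.8 tipz 167.1 w 46.6 F [0.4 0.3 0.7]
shift tool mm [345.7 107.6  -8.8] turn deg [ 0.1 -6.5  0.1]
shift in goal frame [342.7 107.1 -47.9]
```

Emit:
servo_tool --targets '[[[0.03,0,0],[0,-3,0],0],[[0.04,0,-0.003],[0,-3,0],0],[[0.042,0,-0.006],[0,-0.5,0],0],[[0.042,0,-0.006],[0,0,0],0],[[0.042,0,-0.006],[0,0,0],0],[[0.042,0,-0.006],[0,0,0],0],[[0.04,0.01,-0.006],[0,0,0],0],[[0.03,0.02,-0.006],[0,0,0],0],[[0.012,0.02,-0.003],[0,0,0],0],[[0,0.01,0],[0,0,0],0]]'

```text
time: 7.45
eef_pos: [457.3, -142.2, 203.7]
orientation: [-1.555, -0.004, -1.536]
wrist_force: [-0.0, -0.0, -0.2]
gripper_width: 46.5
```

```bash
python3 g.py 459.3 -150.2 60 -88.3; python3 - <<'E'
from h import *
T=Cam("top");S=Cam("side");crop(T.im,145,165,305,245,5,"t4.png");crop(S.im,180,80,380,300,3,"s4.png")
E
```

```text
t 7.45 pos [ 457.3 -142.2  203.7] yaw -88.0 tipz 119.7 w 46.5 F [-0.  -0.  -0.2]
shift tool mm [ 7.9 59.7  0.8] turn deg [-0.9  0.3  0.2]
shift in goal frame [ 8.1 59.7  1.8]
```

View pics/t4.png

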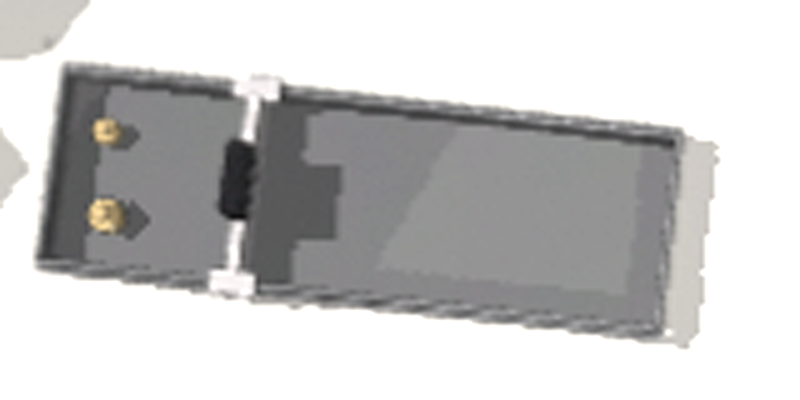

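View pics/s4.png

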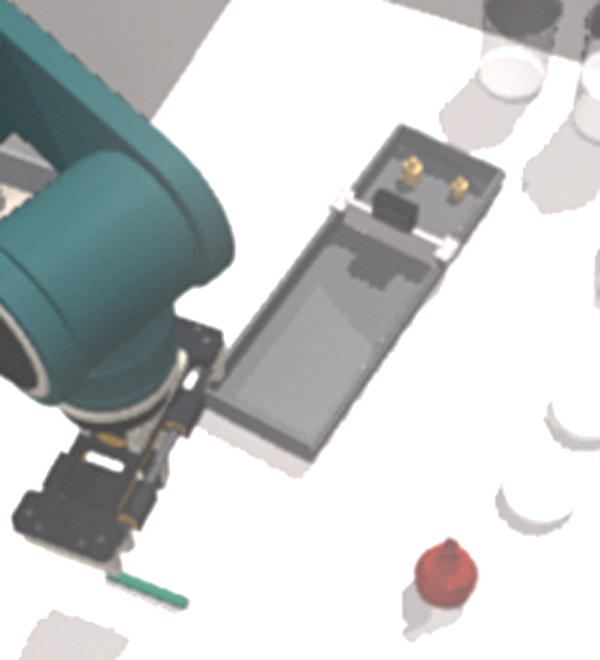

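Emit:
servo_tool --targets '[[[0.008,0.015,0.001],[-0.9,0.3,0.2],-0.1],[[0,0.02,0.001],[0,0,0],-0.1],[[0,0.02,0],[0,0,0],-0.2],[[0,0.02,0],[0,0,0],-0.2],[[0,0.012,0],[0,0,0],-0.2],[[0,0.006,0],[0,0,0],-0.2],[[0,0,0],[0,0,0],-0.2],[[0,0,0],[0,0,0],-0.2],[[0,0,0],[0,0,0],-0.2],[[0,0,0],[0,0,0],-0.2]]'

```text
time: 8.55
eef_pos: [464.6, -146.0, 111.6]
orientation: [-1.569, -0.001, -1.533]
wrist_force: [0.5, 0.3, -0.3]
gripper_width: 36.9
```

```bash
python3 g.py 459.3 -150.2 3 -88.3; python3 - <<'E'
from h import *
T=Cam("top");S=Cam("side");crop(T.im,300,170,400,260,6,"t5.png");crop(S.im,150,200,300,320,5,"s5.png")
E
```

```text
t 8.55 pos [ 464.6 -146.   111.6] yaw -87.8 tipz 27.6 w 36.9 F [ 0.5  0.3 -0.3]
shift tool mm [ 4.  24.6 -5.5] turn deg [-0.1  0.5  0.1]
shift in goal frame [ 4.  24.6 -5.4]
```

View pics/s5.png

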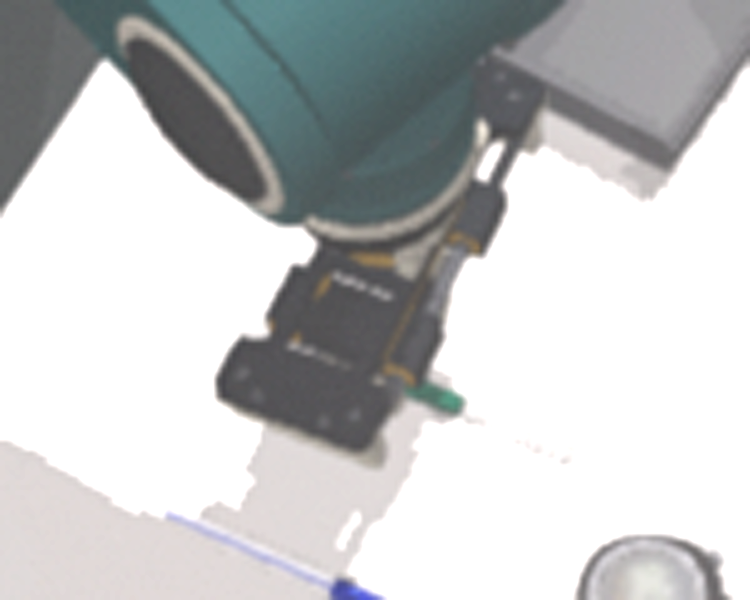

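View pics/t5.png

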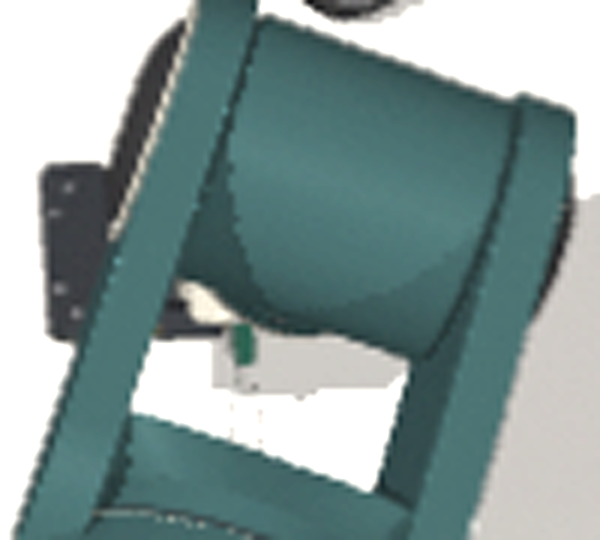

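Emit:
servo_tool --targets '[[[0.004,0.006,-0.005],[0,0.5,0],-0.2],[[0,0.007,0],[0,0,0],-0.2],[[0,0.006,0],[0,0,0],-0.2],[[0,0.004,0],[0,0,0],-0.2],[[0,0.001,0],[0,0,0],-0.2],[[0,0,0],[0,0,0],-0.2],[[0,0,0],[0,0,0],-0.2],[[0,0,0],[0,0,0],-0.2],[[0,0,0],[0,0,0],-0.2],[[0,0,0],[0,0,0],-0.2]]'

```text
time: 9.65
eef_pos: [459.3, -150.8, 85.5]
orientation: [-1.568, -0.001, -1.543]
wrist_force: [0.6, 0.5, -0.2]
gripper_width: 37.2
```

```bash
python3 g.py 459.3 -150.2 2.5 -88.3
```

```text
t 9.65 pos [ 459.3 -150.8   85.5] yaw -88.4 tipz 1.5 w 37.2 F [ 0.6  0.5 -0.2]
shift tool mm [-0.6 -1.   0.1] turn deg [-0.1 -0.1  0.1]
shift in goal frame [-0.6 -1.   0.1]
```

Emit:
servo_tool --targets '[[[0,0,0],[0,0,0],-0.5],[[0,0,0],[0,0,0],-0.7],[[0,0,0],[0,0,0],-0.85],[[0,0,0],[0,0,0],-1],[[0,0,0],[0,0,0],-1],[[0,0,0],[0,0,0],-1],[[0,0,0],[0,0,0],-1],[[0,0,0],[0,0,0],-1],[[0,0,0],[0,0,0],-1],[[0,0,0],[0,0,0],-1]]'

```text
time: 10.65
eef_pos: [459.5, -150.8, 86.0]
orientation: [-1.568, -0.002, -1.543]
wrist_force: [0.2, 0.1, 0.7]
gripper_width: 8.8
```

```bash
python3 g.py 459.3 -150.2 100 -88.3
```

```text
t 10.65 pos [ 459.5 -150.8   86. ] yaw -88.4 tipz 2.0 w 8.8 F [0.2 0.1 0.7]
shift tool mm [ -0.5 -98.    0.2] turn deg [-0.2 -0.1  0.1]
shift in goal frame [ -0.6 -98.   -0.1]
```

Width 8.8 mm, so it has hold of the grip. Lift gently.

Emit:
servo_tool --targets '[[[0,-0.004,0],[0,0,0],-1],[[0,-0.008,0],[0,0,0],-1],[[0,-0.012,0],[0,0,0],-1],[[0,-0.016,0],[0,0,0],-1],[[0,-0.018,0],[0,0,0],-1],[[0,-0.018,0],[0,0,0],-1],[[0,-0.012,0],[0,0,0],-1],[[0,-0.006,0],[0,0,0],-1],[[0,0,0],[0,0,0],-1],[[0,0,0],[0,0,0],-1]]'

```text
time: 11.65
eef_pos: [458.9, -150.6, 188.8]
orientation: [-1.566, -0.002, -1.543]
wrist_force: [-1.2, 0.3, 0.2]
gripper_width: 8.9
```

```bash
python3 g.py 492 134 60 -7; python3 - <<'E'
from h import *
T=Cam("top");S=Cam("side");crop(T.im,300,150,400,270,5,"t6.png");crop(S.im,150,180,300,300,5,"s6.png")
E
```

```text
t 11.65 pos [ 458.9 -150.6  188.8] yaw -88.4 tipz 104.8 w 8.9 F [-1.2  0.3  0.2]
shift tool mm [-283.6   44.4   40.7] turn deg [ -0.1 -81.4   0.3]
shift in goal frame [ -1.9  44.8 286.5]
```

View pics/s6.png

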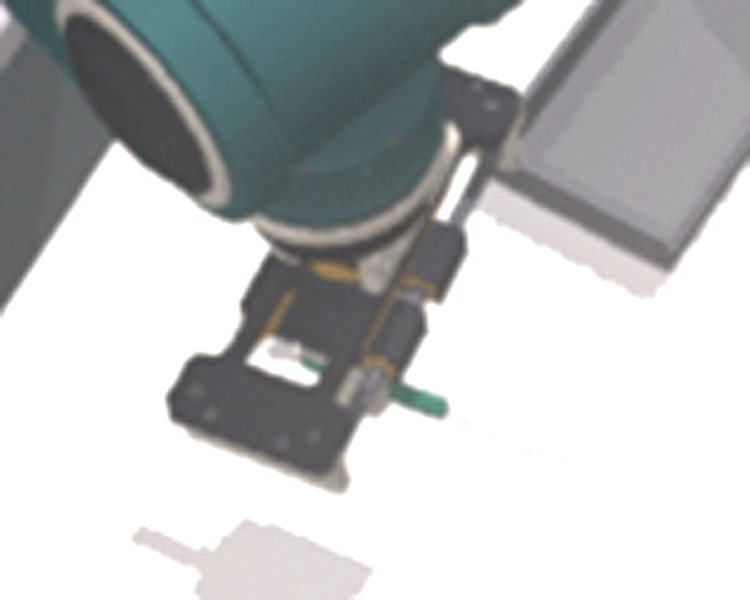

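View pics/t6.png

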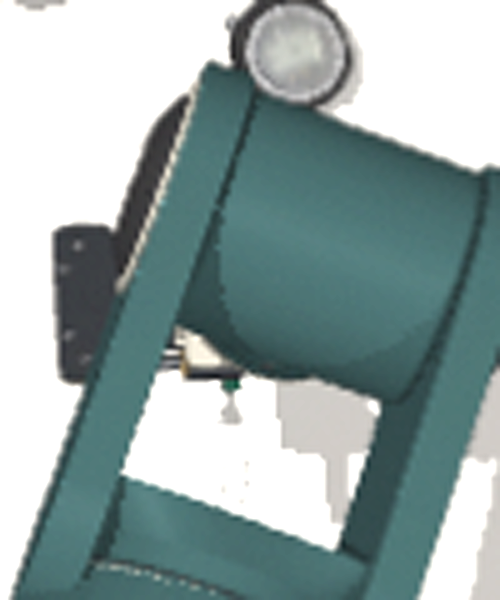

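Emit:
servo_tool --targets '[[[-0.015,-0.005,0.002],[0,-4,0],-1],[[-0.027,0,0.006],[0,-8,0],-1],[[-0.026,0,0.01],[0,-8,0],-1],[[-0.025,0,0.014],[0,-8,0],-1],[[-0.023,0,0.017],[0,-8,0],-1],[[-0.02,0,0.02],[0,-8,0],-1],[[-0.017,0,0.023],[0,-8,0],-1],[[-0.013,0,0.025],[0,-8,0],-1],[[-0.008,0,0.024],[0,-7,0],-1],[[-0.004,0,0.02],[0,-4,0],-1]]'

```text
time: 12.75
eef_pos: [488.4, 114.1, 185.5]
orientation: [-1.574, 0.006, -0.259]
wrist_force: [0.8, -1.3, -0.7]
gripper_width: 9.0
```

```bash
python3 g.py 493 133 60 -7
```

```text
t 12.75 pos [488.4 114.1 185.5] yaw -14.8 tipz 101.5 w 9.0 F [ 0.8 -1.3 -0.7]
shift tool mm [-0.2 41.4 19.5] turn deg [ 0.2 -7.8 -0.3]
shift in goal frame [ 2.2 41.5 19.3]
```

Emit:
servo_tool --targets '[[[0,0,0.006],[0,-4,0],-1],[[0,0,0.005],[0,-3,0],-1],[[0,0.005,0.004],[0,0,0],-1],[[0,0.01,0],[0,0,0],-1],[[0,0.005,0],[0,0,0],-1],[[0,0,0],[0,0,0],-1],[[0,0,0],[0,0,0],-1],[[0,0,0],[0,0,0],-1],[[0,0,0],[0,0,0],-1],[[0,0,0],[0,0,0],-1]]'

```text
time: 13.75
eef_pos: [490.1, 130.7, 159.4]
orientation: [-1.575, 0.012, -0.132]
wrist_force: [-0.2, 0.5, -0.5]
gripper_width: 9.0
```

```bash
python3 g.py 493 133 60 -7; python3 - <<'E'
from h import *
T=Cam("top");S=Cam("side");crop(T.im,145,150,305,260,5,"t7.png");crop(S.im,180,60,380,260,4,"s7.png")
c=lambda L:[(x/5+145-.4,y/5+165-.4) for x,y in L]
p=T.plane(c([(259,87),(232,283)]),34);print(p,p.mean(0))
E
```

```text
t 13.75 pos [490.1 130.7 159.4] yaw -7.6 tipz 75.4 w 9.0 F [-0.2  0.5 -0.5]
shift tool mm [ 2.8 15.4  2.7] turn deg [ 0.3 -0.6 -0.7]
shift in goal frame [ 2.6 15.4  2.6]
[[556.74616071 232.95830869  34.        ]
 [451.97485467 246.77300303  34.        ]] [504.36050769 239.86565586  34.        ]
```

View pics/s7.png

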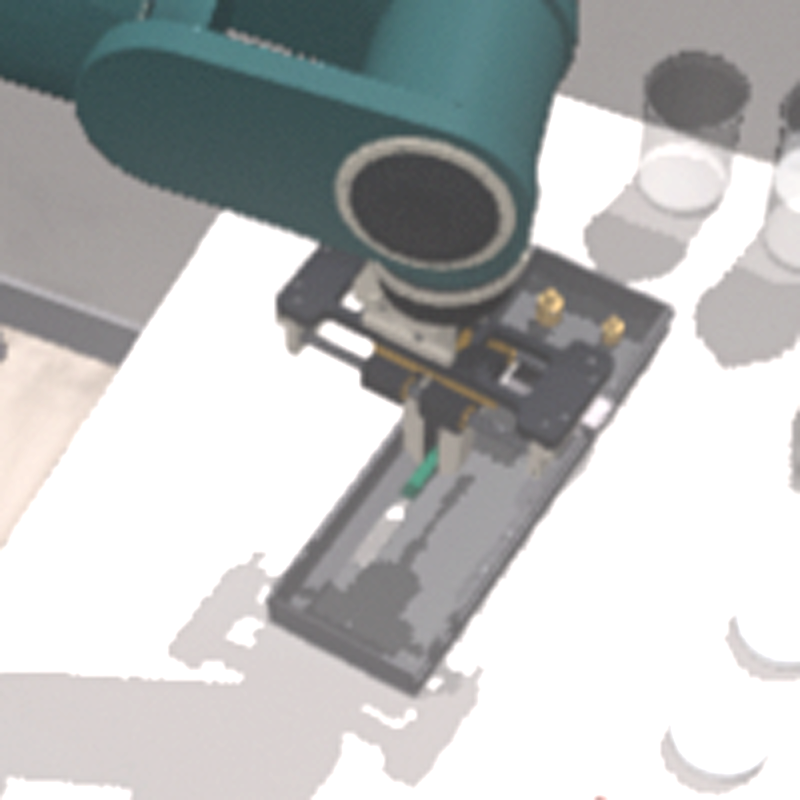

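View pics/t7.png

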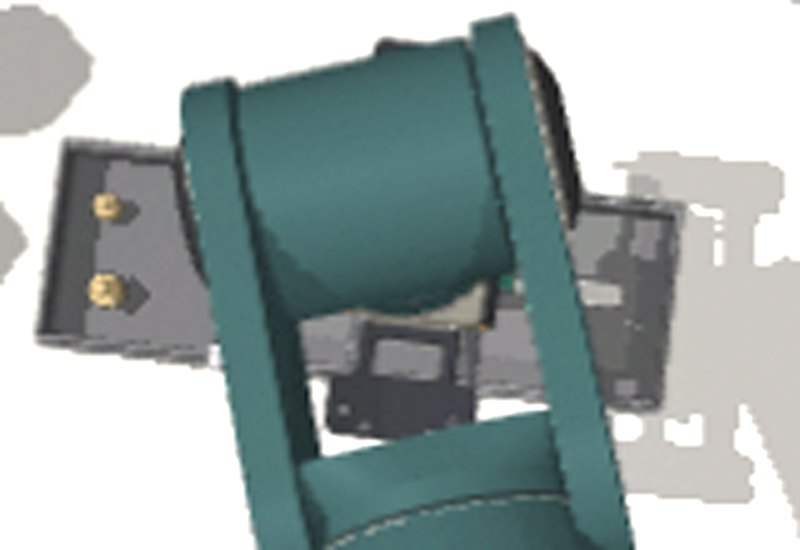

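```bash
python3 g.py 492 126.5 30 -7.3
```

```text
t 13.85 pos [490.1 130.8 159.5] yaw -7.6 tipz 75.5 w 8.8 F [ 0.5 -0.3 -0.5]
shift tool mm [ 3.  45.4 -3.8] turn deg [ 0.3 -0.3 -0.7]
shift in goal frame [ 2.5 45.5 -4. ]
```

Emit:
servo_tool --targets '[[[0.002,0.005,-0.003],[0.3,-0.4,-0.7],-1],[[0,0.01,-0.001],[0,0,0],-1],[[0,0.01,0],[0,0,0],-1],[[0,0.01,0],[0,0,0],-1],[[0,0.008,0],[0,0,0],-1],[[0,0.003,0],[0,0,0],-1],[[0,0,0],[0,0,0],-1],[[0,0,0],[0,0,0],-1],[[0,0,0],[0,0,0],-1],[[0,0,0],[0,0,0],-1]]'

```text
time: 14.85
eef_pos: [491.4, 126.2, 108.8]
orientation: [-1.57, -0.0, -0.125]
wrist_force: [0.7, 0.3, -0.6]
gripper_width: 9.1
```

```bash
python3 g.py 492 126.5 5 -7.3; python3 - <<'E'
from h import *
S=Cam("side");crop(S.im,220,90,360,240,5,"s8.png")
E
```

```text
t 14.85 pos [491.4 126.2 108.8] yaw -7.1 tipz 24.8 w 9.1 F [ 0.7  0.3 -0.6]
shift tool mm [ 0.6 19.8  0.3] turn deg [-0.1  0.2  0. ]
shift in goal frame [ 0.6 19.8  0.4]
```

View pics/s8.png

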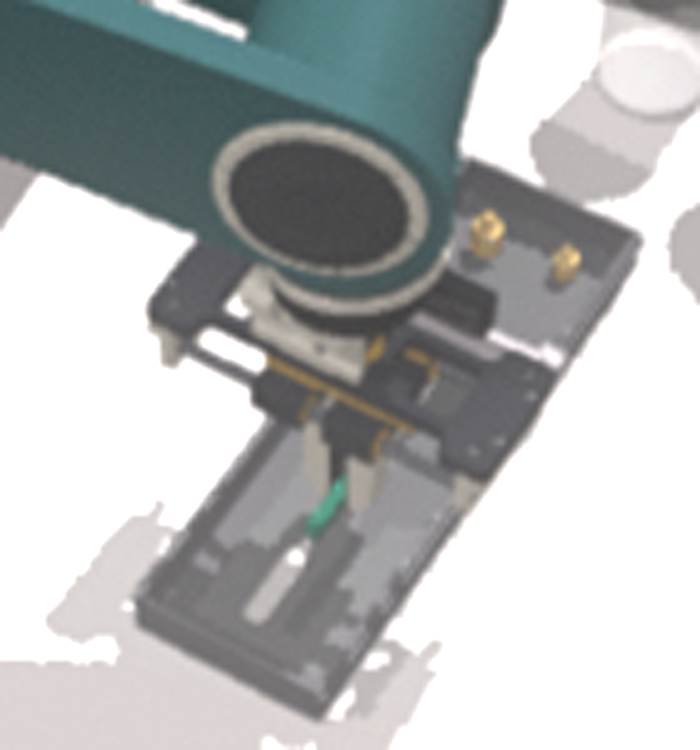

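Emit:
servo_tool --targets '[[[0,0.004,0],[0,0,0],-1],[[0,0.004,0],[0,0,0],-1],[[0,0.003,0],[0,0,0],-1],[[0,0.002,0],[0,0,0],-1],[[0,0.001,0],[0,0,0],-1],[[0,0.001,0],[0,0,0],-1],[[0,0,0],[0,0,0],-1],[[0,0,0],[0,0,0],-1],[[0,0,0],[0,0,0],-1],[[0,0,0],[0,0,0],-1]]'

```text
time: 15.9
eef_pos: [491.6, 126.3, 92.8]
orientation: [-1.57, -0.001, -0.124]
wrist_force: [0.0, -0.3, -0.3]
gripper_width: 9.1
```

```bash
python3 g.py 492 126.5 5 -7.3
```

```text
t 15.90 pos [491.6 126.3  92.8] yaw -7.1 tipz 8.8 w 9.1 F [ 0.  -0.3 -0.3]
shift tool mm [0.4 3.8 0.3] turn deg [-0.1  0.2  0.1]
shift in goal frame [0.4 3.8 0.3]
```

Emit:
servo_tool --targets '[[[0,0.001,0],[0,0,0],-1],[[0,0.001,0],[0,0,0],-1],[[0,0.001,0],[0,0,0],-1],[[0,0.0005,0],[0,0,0],-1],[[0,0,0],[0,0,0],-1],[[0,0,0],[0,0,0],-1],[[0,0,0],[0,0,0],-1],[[0,0,0],[0,0,0],-1],[[0,0,0],[0,0,0],-1],[[0,0,0],[0,0,0],-1]]'

```text
time: 16.9
eef_pos: [491.6, 126.3, 89.2]
orientation: [-1.57, -0.001, -0.124]
wrist_force: [-0.2, 0.6, -0.2]
gripper_width: 9.2
```

```bash
python3 g.py 492 126.5 5 -7.3;python3 - <<'E'
from h import *
S=Cam("side");crop(S.im,220,90,360,240,5,"s9.png")
E
```

```text
t 16.90 pos [491.6 126.3  89.2] yaw -7.1 tipz 5.2 w 9.2 F [-0.2  0.6 -0.2]
shift tool mm [0.3 0.2 0.3] turn deg [-0.1  0.2  0.1]
shift in goal frame [0.3 0.2 0.3]
```

View pics/s9.png

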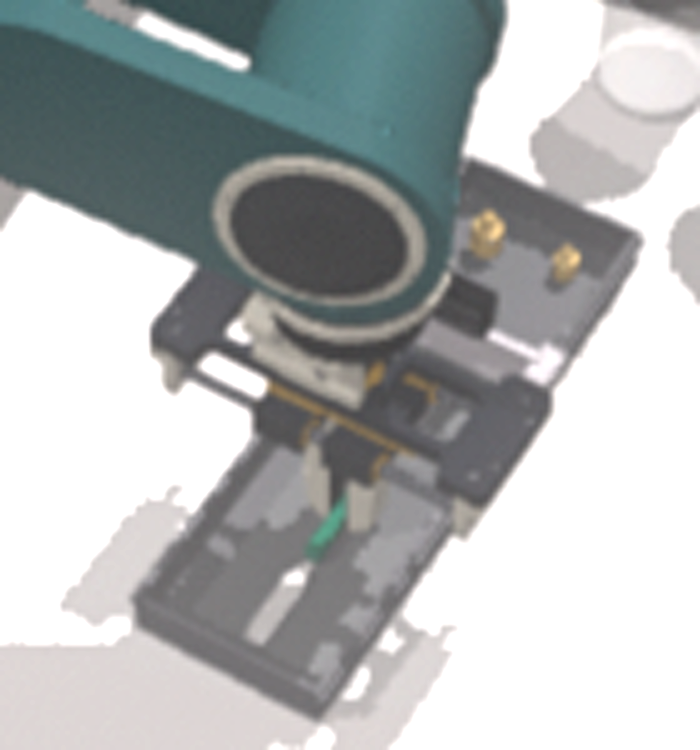

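Emit:
servo_tool --targets '[[[0,0.0003,0],[0,0,0],-1],[[0,0.0003,0],[0,0,0],-1],[[0,0,0],[0,0,0],-1],[[0,0,0],[0,0,0],-1],[[0,0,0],[0,0,0],-1],[[0,0,0],[0,0,0],-1],[[0,0,0],[0,0,0],-1],[[0,0,0],[0,0,0],-1],[[0,0,0],[0,0,0],-1],[[0,0,0],[0,0,0],-1]]'

```text
time: 17.95
eef_pos: [491.7, 126.3, 89.0]
orientation: [-1.569, -0.001, -0.124]
wrist_force: [0.0, -0.3, 1.0]
gripper_width: 9.1
```

```bash
python3 g.py 492 126.5 5 -7.3
```

```text
t 17.95 pos [491.7 126.3  89. ] yaw -7.1 tipz 5.0 w 9.1 F [ 0.  -0.3  1. ]
shift tool mm [ 0.2 -0.   0.2] turn deg [-0.1  0.2  0.1]
shift in goal frame [ 0.2 -0.   0.2]
```

Emit:
servo_tool --targets '[[[0,0,0],[0,0,0],-0.78],[[0,0,0],[0,0,0],-0.74],[[0,0,0],[0,0,0],-0.68],[[0,0,0],[0,0,0],-0.6],[[0,0,0],[0,0,0],-0.5],[[0,0,0],[0,0,0],-0.45],[[0,0,0],[0,0,0],-0.45],[[0,0,0],[0,0,0],-0.45],[[0,-0.005,0],[0,0,0],-0.45],[[0,-0.01,0],[0,0,0],-0.45]]'

```text
time: 18.95
eef_pos: [491.2, 126.2, 103.6]
orientation: [-1.57, 0.0, -0.124]
wrist_force: [-0.7, -0.7, -0.2]
gripper_width: 25.8
```

Emit:
servo_tool --targets '[[[0,-0.015,0],[0,0,0],-0.45],[[0,-0.02,0],[0,0,0],-0.45],[[0,-0.025,0],[0,0,0],-0.45],[[0,-0.03,0],[0,0,0],-0.45],[[0,-0.03,0],[0,0,0],-0.45],[[0,-0.03,-0.01],[0,0,0],-0.45],[[0,-0.02,-0.03],[0,0,0],-0.45],[[0,0,-0.04],[0,0,0],-0.45],[[0,0,-0.04],[0,0,0],-0.45],[[0,0,-0.04],[0,0,0],-0.45]]'

```text
time: 19.95
eef_pos: [469.5, -34.1, 296.8]
orientation: [-1.568, -0.012, -0.117]
wrist_force: [1.4, 0.1, -0.1]
gripper_width: 25.6
```

Emit:
servo_tool --targets '[[[0,0,-0.04],[0,0,0],-0.45],[[0,0,-0.04],[0,0,0],-0.45],[[0,0,-0.04],[0,0,0],-0.45],[[0,0,-0.04],[0,0,0],-0.45],[[0,0,-0.04],[0,0,0],-0.45],[[0,0,-0.03],[0,0,0],-0.45],[[0,0,-0.01],[0,0,0],-0.45],[[0,0,0],[0,0,0],-0.45],[[0,0,0],[0,0,0],-0.45],[[0,0,0],[0,0,0],-0.45]]'

```text
time: 20.95
eef_pos: [435.6, -283.2, 310.4]
orientation: [-1.572, -0.025, -0.121]
wrist_force: [-0.0, 0.2, -0.2]
gripper_width: 25.9
```

```bash
python3 g.py 492 126.5 5 -7.3;python3 - <<'E'
from h import *
T=Cam("top");S=Cam("side");crop(T.im,145,165,305,245,5,"t10.png");crop(S.im,220,90,360,240,5,"s10.png")
for C,b,n in((T,(180,170,290,240),"top"),(S,(240,130,330,240),"side")):
    g=green(C,b); P=C.plane(g,9)[:,:2]; w,v=np.linalg.eigh(np.cov(P.T)); print(n,len(g),P.mean(0),np.degrees(np.arctan2(v[1,1],v[0,1])))
E
```

```text
t 20.95 pos [ 435.6 -283.2  310.4] yaw -6.9 tipz 226.4 w 25.9 F [-0.   0.2 -0.2]
shift tool mm [  1.  221.1 413.8] turn deg [0.1 0.4 1.4]
shift in goal frame [  3.9 221.4 413.6]
top 90 [492.40838744 123.70878464] 82.57462421419014
side 52 [493.41507001 126.31392137] 83.08252821029272
```

View pics/t10.png

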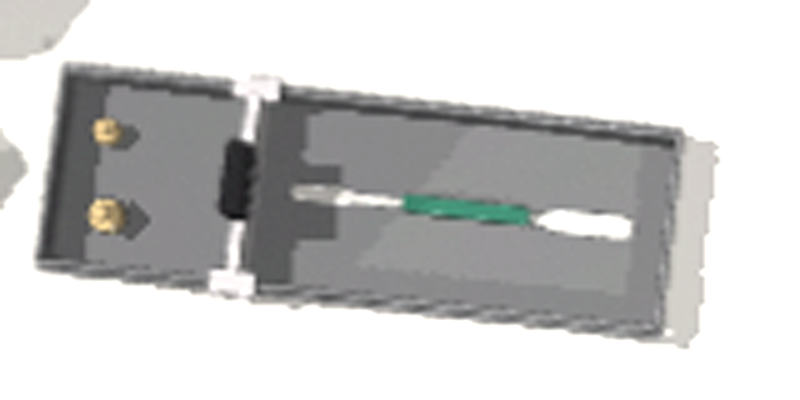

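View pics/s10.png

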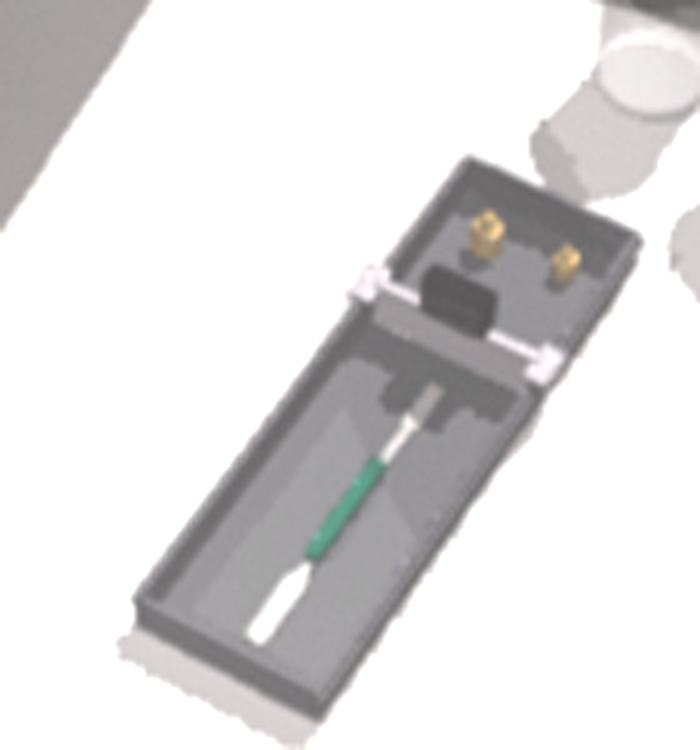

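Both views show the spatula flat on the tray floor and clear of the divider and the end wall. In the top crop its ends are at (293,192) and (632,228). The weights stand where they were, at (106,131) and (105,216), and the arm is clear of everything. I'm handing in the job.

```bash
python3 -c "
from station import ctrl
print(ctrl.job_done())"
```

```text
the job is handed in; nothing more can be done
None
```

The job is done and handed in at about 21 s of the 58 s allowed. I pushed the divider about 113 mm towards the weights by its tab, then laid the spatula lengthwise on the floor of the empty side and moved the arm clear.

**Last checks:**
- **Spatula:** it lies flat on the floor, at 82.6° in the top view and 83.1° in the side view, against the tray's 83°. Both ends are clear of the divider and the end wall.
- **Divider:** the top view puts it at about q = 0.061 m, so the empty side is about 222 mm long for the 185 mm spatula. The gap to the nearer weight is about 60 mm.
- **Weights:** both stand in the short side at the same pixels as before I moved the divider.
- **Forces:** every wrist force I read was 2.1 N or less.

**Disagreements:** while pushing, the arm's position suggested q ≈ 0.073 m, so I placed the spatula by the camera's 0.061 m. The two cameras also differ by 2 to 5 mm in position, with the clearances well above that.

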